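# Refit the front guide rail of a tile cutter

### The arm

A 7-joint arm with a two-finger parallel gripper is mounted at the origin on the work surface. World frame = base frame: x ahead of the robot, y to its left, z up, the work surface at z = 0. Lengths are in m, angles in degrees, forces in N, time in s.
With the tool pointing down it reaches from about 0.425 to 0.875 m from the base axis. Payload 4.7 kg.
Tool frame: the origin (TCP) lies midway between the tips of the shut fingers; the grasp point (between the pads) lies 19 mm behind it; z points along the fingers, y is the line along which they close (so a half turn about z gives the same grasp; the last joint's range is limited). The gripper opens to 87 mm and grips with 3 to 60 N. Pads are 19 mm wide; open, the fingers measure 117 mm over their backs; the gripper's body (75 mm by 190 mm) begins 51 mm behind the grasp point.
Start: joints at [65.438, 18.392, -4.016, 83.108, 1.295, 78.541, -3.26], TCP at [0.278, -0.587, 0.223] pointing down, gripper open.
Joint ranges: [-163.93, 163.93], [-17.29, 119.83], [-79.2, 71.16], [3.27, 140.29], [-89.18, 269.18], [5.43, 117.66], [-154.24, 154.24]. Speed limits (degrees/s): [147.25, 147.25, 180, 180, 180, 180, 180].

### API

Orientations are given as [roll, pitch, yaw] about the fixed x, y, z axes, in that order (R = Rz(yaw) Ry(pitch) Rx(roll)).
In Python, from cell import env gives the robot as it stands.
- The arm moves only by the tool step_arm, never from a script. Its argument "moves" is a list of rows, each an object with "dp": the shift along the tool's x, y, z in mm, a list of three; "dr": the turn, a rotation vector about the tool's x, y, z in rad, a list of three; "fingers": the closure, from 0 (fully open) to 1 (shut). In form: [{"dp": [dx, dy, dz], "dr": [ax, ay, az], "fingers": fingers}, ...]. A call has exactly 5 rows; each row shifts and turns the commanded pose from where the row before left it, along the tool's axes as they then stand; what a row does not reach is not made up. A row lasts 1/8 s, in which the tool goes at most 62.5 mm and 10.7 degrees, less where a joint would pass 70% of its speed; a pose out of reach is approached as far as the arm can. A call with a gripper value outside its range is refused whole. The fingers move at their own pace and stop on an object; "squeeze" is the grip in N (left out, the last holds). Time passes only in rows, so rows that do not move let the fingers close, or fill a call up. It gives the time, the measured TCP pose, the force, the opening and the grip force at its end, in the units of the state.
- env.get_obs(): the state, without advancing time (a new reading comes with each control period).
- env.read_camera(name): name is "scene" or "top" or "wrist"; returns the picture (480x640x3 uint8, red, green, blue); there is no depth.
- env.camera_model(name): a dict with "fx", "fy", "cx", "cy" (pixels), "R" (3x3) and "t" (3): a world point X has camera coordinates R X + t. Camera axes: x right, y down, z forward; pixel columns grow to the right and rows downward; lengths in m; the calibration is good to about 2 mm. A picture is of the moment at which its call begins: read the wrist's pose just before it. camera_model takes no time and is no camera call; for the wrist camera it gives the pose at the moment of the call.
- env.sign_off(): hands the job in; it is judged then, once.
The state is a dict: "time_s": time; "qpos": joint angles; "joint_velocities": joint speeds; "effort": joint torques, N m; "tool_pos": TCP position; "tool_rot": TCP orientation; "force": force on the tool from outside, world axes, zero at the start; "wrist_torque": the same for the moment, N m; "grip_width": finger opening in m; "grasp_force": force on a finger pad.
Only numpy, scipy, OpenCV 4.12 (cv2) and the standard library are available. Lean on these libraries where they do the work, as an engineer would, in place of code of your own. Each camera call takes 0.05 s, during which the arm holds its last target. There are 200 camera calls.

### The job

Refit the front guide rail of the tile cutter: take the loose rail from the notched brush rest, pass its thin end through the right-hand end post (on your right as you face the cutter from the robot), on under the carriage and through the left-hand post, until its square head is fully home against the right-hand post, just like the rail already fitted beside it. Finish still gripping the rail and holding it there, so that I can run the nut onto the far end. Leave the bucket, the tiles, the nippers and the brush where they are.

Things in the scene. Friction and masses are not known exactly. Their poses are not given: they have to be found in the camera images.
- rail: Loose guide rail: steel tube 12 mm thick with a square head (22 x 22, 34 mm long) at one end; 0.16 kg, tip-heavy. Origin: centre of the head; +y along the shaft. Head reaches 17 mm either way along y, then 244 mm of shaft, the last 5 mm tapering to 8 mm. Starts level in the rest, axis 32 mm up, +y within 0.3 rad of world +y; head in free air past the rest's right (-y) end, flats upright.
- rail_tip (a point): Centre of the thin end of the loose rail, on its axis, 261 mm from the head's centre along +y of the rail.
- rail_shoulder (a point): On the rail's axis where the shaft leaves the head: the flat face that seats on the post, 17 mm from the head's centre.
- cutter: Tile cutter, fixed: base 170 (x) x 290 (y) x 14 mm; two grey end posts 116 mm wide (x), 22 mm thick, 100 mm high, outer faces at y = -115 and +115. Each has two 14.5 mm bores along y, 78 mm up, with 3 mm chamfer and brass ring: x = -35 (front, empty) and x = +35 (rear, rail fitted, its head outside the right-hand post). Origin on the bench under its middle; yaw within 0.2 rad.
- near_mouth (a point): Centre of the front bore on the outer (right-hand, -y) face of the right-hand post, where the rail goes in and where its shoulder seats. Axes as the cutter's: +y is the way the rail goes in. At (-35, -115, 78) mm in the cutter.
- far_mouth (a point): Centre of the front bore on the inner (-y) face of the left-hand post, 208 mm along +y from near_mouth, at (-35, +93, 78) mm in the cutter; the post is 22 mm thick. Fully home, the tip stands 36 mm beyond this point, 14 mm out of the post.
- carriage (a joint): Dark scoring carriage, sliding along y on the rear rail (m; 0 mid-way, grows to the left-hand post; about 3 N). It spans the front rail's line with an open-bottomed shoe 50 mm long, slot 21 mm wide, roof 12 mm above the bore axis; its handle slopes up to the left to 190 mm above the bench. It need not be moved.
- brush_rest: Wooden brush rest, fixed to the bench: 150 (x) x 142 (y) mm, two notched walls 39 mm high at y = -65 and +65 mm. Origin under its middle. The rail lies in the notch at x = -15 mm with its head's centre at about y = -115 mm; the brush lies at x = +45 mm.
- brush: Bystander: a paint brush 200 mm long, handle 10 mm in diameter, lying in the rest. Origin on its axis at mid handle.
- bucket: Bystander: clear plastic bucket 116 mm in diameter and 115 mm high with mosaic pieces in it. Origin under its middle.
- tiles: Bystander: stack of three square tiles, 98 x 98 x 21 mm in all. Origin under its middle.
- nippers: Bystander: tile nippers lying flat, about 145 mm long and 17 mm high. Origin on the bench under the pivot.

How it is judged (in metres and radians):
On the way, in this order (a step that is already met when the one before it is completed fails the run):
1. the thin end has come through the right-hand post into the space between the posts (y of rail_tip in the frame of near_mouth above 0.03 m and angle between the y axis of rail and the y axis of cutter, either way round below 0.12 rad and x of rail_tip in the frame of near_mouth between -0.012 and 0.012 m and z of rail_tip in the frame of near_mouth between -0.012 and 0.012 m), for 0.1 s.
2. the thin end is in the bore of the left-hand post (y of rail_tip in the frame of far_mouth above 0.006 m and x of rail_tip in the frame of far_mouth between -0.004 and 0.004 m and z of rail_tip in the frame of far_mouth between -0.004 and 0.004 m), for 0.1 s.
At the end, for the whole second after the job is handed in: The rail spans both posts through the front bores: its shoulder is within 4 mm of the bore mouth on the right-hand post, its tip is at least 31 mm beyond the inner face of the left-hand post (9 mm out of it) and within 4 mm of the bore axis; it is at rest and the fingers still grip it (over 3 N) (distance between rail_shoulder and near_mouth below 0.004 m and y of rail_tip in the frame of far_mouth above 0.031 m and x of rail_tip in the frame of far_mouth between -0.004 and 0.004 m and z of rail_tip in the frame of far_mouth between -0.004 and 0.004 m and contact force between the fingers and rail above 3 N and linear speed of rail below 0.02 m/s); the arm keeps its last pose, push and grip.
It fails at once if bucket moved more than 30 mm (distance of bucket from where it was at the start of the episode above 0.03 m).
It fails at once if tiles moved more than 30 mm (distance of tiles from where it was at the start of the episode above 0.03 m).
It fails at once if nippers moved more than 30 mm (distance of nippers from where it was at the start of the episode above 0.03 m).
It fails at once if brush moved more than 30 mm (distance of brush from where it was at the start of the episode above 0.03 m).
It also fails if it takes over 51 s, if anything falls off the work surface, if the arm or the gripper's body presses on something with over 40 N, if the wrist force passes 120 N, or if a joint passes its speed limit or range.

## Working session

There is one attempt and no reset: what is moved stays moved. The work goes in short steps, Python scripts to look and compute and a tool call to move; the robot and the scene stay as the last step left them, time stands still between calls to the robot, and variables do not carry over. Pictures are saved under pics/ and viewed, at most 12 in all, crops included, and the job is handed in when it is done.

Besides the shell and the picture viewer there is one more tool, called as name(argument=value, ...) on one line, values as JSON. step_arm: Moves the arm, as the interface text tells. Its arguments: {"type":"object","properties":{"moves":{"type":"array","items":{"type":"object","properties":{"dp":{"type":"array","items":{"type":"number"}},"dr":{"type":"array","items":{"type":"number"}},"fingers":{"type":"number"}}}},"squeeze":{"type":"number"}},"required":["moves"]}

```bash
ls; mkdir -p pics
python3 - <<'E'
from cell import env
import cv2,json
o=env.get_obs();print(o)
for n in ("scene","top"):
    im=env.read_camera(n);cv2.imwrite(f"pics/{n}0.png",im[:,:,::-1])
    m=env.camera_model(n);print(n,m)
E
```

```text
pics
{'time_s': 0.0, 'qpos': array([65.43487689, 18.44155343, -4.01720977, 83.17364638,  1.29393878,
       78.54022397, -3.25774319]), 'joint_velocities': array([ 0.02961787,  0.07371323, -0.01287636, -0.01754146,  0.15007808,
       -0.03570411,  0.00682627]), 'effort': array([-1.46998882e-04, -4.91298902e+01, -4.04102588e-01, -3.12526917e+01,
       -6.39215251e-02,  4.37383074e-02,  1.73961776e-04]), 'tool_pos': array([ 0.27827533, -0.58681995,  0.22144446]), 'tool_rot': array([-1.79889765e+02,  4.05715483e-03,  2.53784866e+01]), 'force': array([-0.10787151, -0.61874594, -0.38259537]), 'wrist_torque': array([ 0.00448969,  0.03200977, -0.00938256]), 'grasp_force': 0.0, 'grip_width': 0.08697015668463828}
scene {'fx': 473.3184867475145, 'fy': 473.3184867475145, 'cx': 321.09942624335395, 'cy': 236.63628856227717, 'R': array([[ 0.79525795,  0.6062646 ,  0.00283388],
       [ 0.52872169, -0.69123977, -0.49258598],
       [-0.29667855,  0.39323125, -0.87025917]]), 't': array([-0.50928752, -0.29418117,  1.10039644])}
top {'fx': 491.11214720726514, 'fy': 491.11214720726514, 'cx': 316.1248271919187, 'cy': 237.5000107612925, 'R': array([[-0.00320944, -0.99995178, -0.00928149],
       [-0.99894537,  0.00363105, -0.04577085],
       [ 0.04580234,  0.0091248 , -0.99890885]]), 't': array([0.00405161, 0.61177316, 1.16275484])}
```

View pics/top0.png

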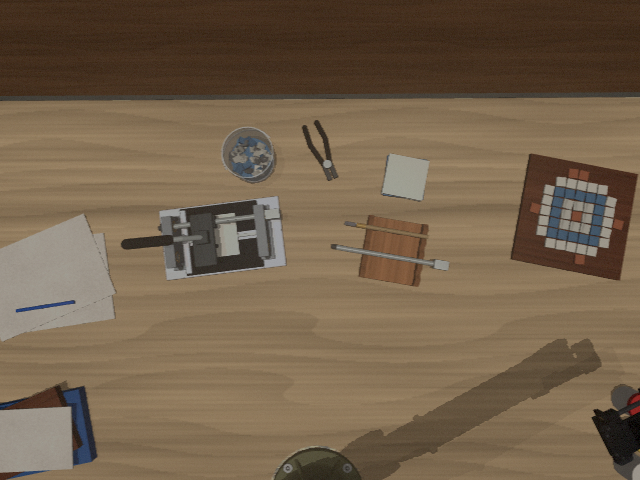

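View pics/scene0.png

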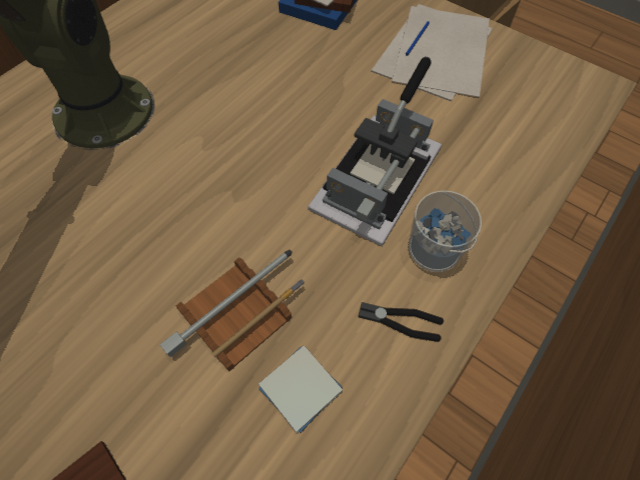

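The top view shows the cutter at about (223,238), and the rail from its tip at (333,246) to its head at (441,265). The scene view shows the rail from (288,253) to (173,345), and the right-hand post's outer face near (355,197). I'll enlarge both cutter areas.

Run:
```python
import cv2,numpy as np
t=cv2.imread("pics/top0.png");s=cv2.imread("pics/scene0.png")
a=cv2.resize(t[185:290,150:300],(600,420),interpolation=cv2.INTER_CUBIC)[:, :]
b=cv2.resize(s[130:250,300:400],(500,600),interpolation=cv2.INTER_CUBIC)
a2=cv2.resize(t[190:290,155:295],(420,300),interpolation=cv2.INTER_CUBIC)
c2=cv2.resize(t[230:290,325:455],(390,180),interpolation=cv2.INTER_CUBIC)
out=np.zeros((600,800,3),np.uint8)
b2=cv2.resize(s[155:245,305:395],(380,380),interpolation=cv2.INTER_CUBIC)
out[:300,:420]=a2;out[:380,420:]=b2;out[310:490,:390]=c2
cv2.imwrite("pics/crop1.png",out)
```

```text
(no output)
```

View pics/crop1.png

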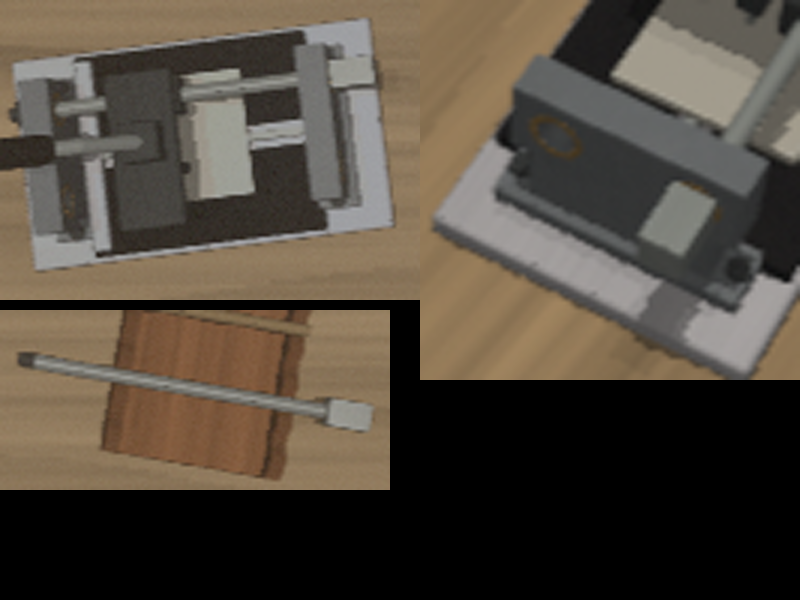

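Crop: the front bore's brass ring is at scene px (337.0,187.4). The base corners, post-top corners and rail ends are all readable in the top view. Next I cast rays and check the results against the given sizes.

```bash
cat > h.py <<'E'
import numpy as np,cv2
def ray(m,u,v):
    R=np.array(m["R"]);t=np.array(m["t"])
    return -R.T@t, R.T@np.array([(u-m["cx"])/m["fx"],(v-m["cy"])/m["fy"],1])
def onz(m,u,v,z):
    c,d=ray(m,u,v);return c+d*(z-c[2])/d[2]
def tri(m1,p1,m2,p2):
    c1,d1=ray(m1,*p1);c2,d2=ray(m2,*p2)
    s=np.linalg.lstsq(np.c_[d1,-d2],c2-c1,rcond=None)[0]
    a=c1+s[0]*d1;b=c2+s[1]*d2
    return (a+b)/2,np.linalg.norm(a-b)
E
python3 - <<'E'
from cell import env
from h import *
np.set_printoptions(precision=4,suppress=True)
T=env.camera_model("top");S=env.camera_model("scene")
t=cv2.imread("pics/top0.png").astype(int)
def sub(x,y): return 155+x/3,190+y/3
# subpixel base corners from line fits on white mask's outer edges
c=[onz(T,*sub(*p),.014) for p in((14,65),(368,19),(395,225),(37,270))]
c=np.array(c);print("base",c[:,:2],c.mean(0),[np.linalg.norm(c[i]-c[(i+1)%4]) for i in range(4)])
for a,b in((1,0),(2,3)):
    d=c[b]-c[a];print("yaw",np.arctan2(-d[0],d[1]))
for a,b in((0,3),(1,2)):
    d=c[a]-c[b];print("yaw",np.arctan2(d[1],d[0]))
p=np.array([onz(T,*sub(*q),.1) for q in((297,46),(326,43),(345,200),(312,203))])
print("post",p[:,:2],p.mean(0),[np.linalg.norm(p[i]-p[(i+1)%4]) for i in range(4)])
l=np.array([onz(T,*sub(*q),.1) for q in((22,82),(48,79),(62,232),(35,235))]);print("lpost",l.mean(0))
d=l.mean(0)-p.mean(0);print("posts dist(.208)",np.linalg.norm(d),"yaw",np.arctan2(-d[0],d[1]))
print("ring",onz(S,337.0,187.4,.078))
# rail
sat=t.max(2)-t.min(2); roi=np.zeros(sat.shape,bool);roi[235:275,325:455]=1
m=((sat<25)&roi).astype(np.uint8)
n,lab,st,_=cv2.connectedComponentsWithStats(m);k=1+np.argmax(st[1:,4]);ys,xs=np.nonzero(lab==k);print(st[k])
w=np.array([onz(T,x,y,.032) for x,y in zip(xs,ys)])[:,:2]
vx,vy,x0,y0=cv2.fitLine(w.astype(np.float32),cv2.DIST_L2,0,0.001,0.001).ravel()
if vy<0:vx,vy=-vx,-vy
s=(w-[x0,y0])@[vx,vy];print("rail dir",vx,vy,"yaw",np.arctan2(-vx,vy),"len",np.ptp(s))
e=np.array([x0,y0])
print("headend",e+s.min()*np.r_[vx,vy],"tip",e+s.max()*np.r_[vx,vy],"headcentre from end",e+(s.min()+.017)*np.r_[vx,vy],"from tip",e+(s.max()-.261)*np.r_[vx,vy])
s_im=cv2.imread("pics/scene0.png").astype(int);sat=s_im.max(2)-s_im.min(2)
roi=np.zeros(sat.shape,bool);roi[240:365,155:300]=1
m=((sat<25)&roi).astype(np.uint8);n,lab,st,_=cv2.connectedComponentsWithStats(m);k=1+np.argmax(st[1:,4]);print(st[k])
print("scene head top-plane centre", onz(S,173,342,.043))
print("scene tip", onz(S,288.5,253,.032))
E
```

```text
base [[0.6755 0.3787]
 [0.7113 0.0942]
 [0.5462 0.0726]
 [0.5113 0.3584]] [0.6111 0.226  0.014 ] [np.float64(0.28673513574954396), np.float64(0.16652019257738288), np.float64(0.2879358070104567), np.float64(0.1654526890082979)]
yaw 0.1254099961270488
yaw 0.12170703634614376
yaw 0.12287456831225804
yaw 0.13008935134121305
post [[0.6802 0.1395]
 [0.6823 0.1179]
 [0.5656 0.1037]
 [0.5635 0.1281]] [0.6229 0.1223 0.1   ] [np.float64(0.021683883162378022), np.float64(0.11753445616580184), np.float64(0.024523563828203768), np.float64(0.11721255645387715)]
lpost [0.5984 0.3289 0.1   ]
posts dist(.208) 0.20808946205947756 yaw 0.11802319375651499
ring [0.5949 0.1091 0.078 ]
[331 244 118  27 656]
rail dir 0.17197575 0.98510116 yaw -0.17283495 len 0.2788851550006062
headend [ 0.5432 -0.308 ] tip [ 0.5912 -0.0333] headcentre from end [ 0.5462 -0.2913] from tip [ 0.5463 -0.2904]
[ 160  250  132  107 1297]
scene head top-plane centre [ 0.5506 -0.2883  0.043 ]
scene tip [ 0.5934 -0.0386  0.032 ]
```

```bash
cat >> h.py <<'E'
from scipy.spatial.transform import Rotation as Ro
def plan(pos,rpy,n,o=None):
    """rows (rounded) from the present pose to pos/rpy in n equal steps"""
    from cell import env
    o=o or env.get_obs();p=np.array(o["tool_pos"]);A=Ro.from_euler("xyz",o["tool_rot"],degrees=True)
    B=Ro.from_euler("xyz",rpy,degrees=True);rv=(A.inv()*B).as_rotvec()/n
    for i in range(n):
        d=A.inv().apply((np.array(pos)-p)/(n-i))*1000
        d=np.round(d,1);r=np.round(rv,4);print(d.tolist(),r.tolist())
        p=p+A.apply(d)/1000;A=A*Ro.from_rotvec(r)
    print("end",p,A.as_euler("xyz",degrees=True))
E
python3 - <<'E'
from h import *
plan([0.547,-0.290,0.16],[180,0,80.1],10)
E
```

```text
[37.0, -15.3, 6.2] [-0.0002, -0.0001, -0.0955]
[38.3, -11.7, 6.2] [-0.0002, -0.0001, -0.0955]
[39.2, -8.0, 6.2] [-0.0002, -0.0001, -0.0955]
[39.8, -4.2, 6.2] [-0.0002, -0.0001, -0.0955]
[40.1, -0.4, 6.1] [-0.0002, -0.0001, -0.0955]
[39.9, 3.4, 6.1] [-0.0002, -0.0001, -0.0955]
[39.4, 7.2, 6.2] [-0.0002, -0.0001, -0.0955]
[38.5, 10.9, 6.1] [-0.0002, -0.0001, -0.0955]
[37.3, 14.6, 6.1] [-0.0002, -0.0001, -0.0955]
[35.8, 18.0, 6.2] [-0.0002, -0.0001, -0.0955]
end [ 0.54699584 -0.29001008  0.15999818] [1.79987134e+02 2.49391993e-02 8.00902244e+01]
```

step_arm(moves=[{"dp": [37,-15.3,6.2],"dr": [0,0,-0.0955],"fingers": 0},{"dp": [38.3,-11.7,6.2],"dr": [0,0,-0.0955],"fingers": 0},{"dp": [39.2,-8,6.2],"dr": [0,0,-0.0955],"fingers": 0},{"dp": [39.8,-4.2,6.2],"dr": [0,0,-0.0955],"fingers": 0},{"dp": [40.1,-0.4,6.1],"dr": [0,0,-0.0955],"fingers": 0}])

```text
time_s: 0.72
tool_pos: [0.4145, -0.437, 0.1913]
tool_rot: [180.0, 0.0, 53.1]
force: [0.2, 0.2, -0.4]
grip_width: 0.0872
grasp_force: 0.0
```

step_arm(moves=[{"dp": [39.9,3.4,6.1],"dr": [0,0,-0.0955],"fingers": 0},{"dp": [39.4,7.2,6.2],"dr": [0,0,-0.0955],"fingers": 0},{"dp": [38.5,10.9,6.1],"dr": [0,0,-0.0955],"fingers": 0},{"dp": [37.3,14.6,6.1],"dr": [0,0,-0.0955],"fingers": 0},{"dp": [35.8,18,6.2],"dr": [0,0,-0.0955],"fingers": 0}])

```text
time_s: 1.35
tool_pos: [0.5487, -0.2883, 0.1607]
tool_rot: [180.0, 0.0, 80.4]
force: [0.1, 0.4, 0.1]
grip_width: 0.0871
grasp_force: 0.0
```

step_arm(moves=[{"dp": [0,0,0],"fingers": 0},{"dp": [0,0,0],"fingers": 0},{"dp": [0,0,0],"fingers": 0},{"dp": [0,0,0],"fingers": 0},{"dp": [0,0,0],"fingers": 0}])

```text
validation failed for argument at $.mo...
```

Run:
```python
from cell import env
from h import *
m=env.camera_model("wrist")
im=env.read_camera("wrist");cv2.imwrite("pics/w1.png",im[:,:,::-1])
print(m,env.get_obs()["tool_pos"],env.get_obs()["tool_rot"])
```

```text
{'fx': 391.25512001734046, 'fy': 391.25512001734046, 'cx': 326.3730261013204, 'cy': 240.85650251625245, 'R': array([[ 9.86162403e-01, -1.65782123e-01, -5.03810207e-05],
       [-1.59213937e-01, -9.47175857e-01,  2.78404054e-01],
       [-4.62021349e-02, -2.74543590e-01, -9.60464044e-01]]), 't': array([-0.59008435, -0.20232033,  0.27771382])} [ 0.55268824 -0.28102324  0.15981888] [179.89727038  -0.30595077  81.0575764 ]
```

View pics/w1.png

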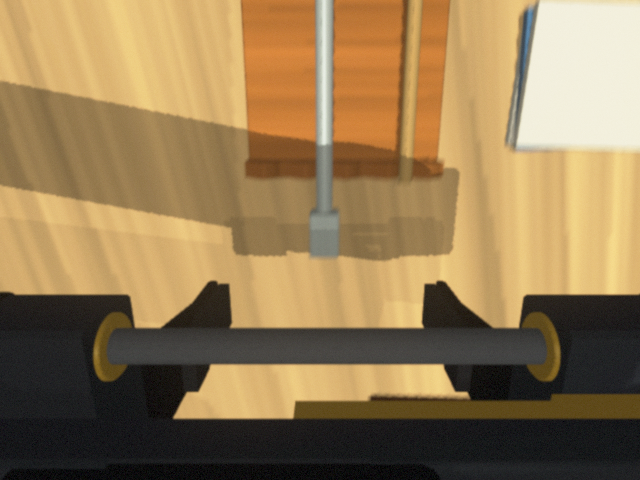

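The wrist view shows the rail's head, with its top face around (324,222) between columns 310 and 338, and the shaft running straight up at column 324. The fingers are open around that line.

step_arm(moves=[{"dp": [0,0,0],"dr": [0,0,0],"fingers": 0},{"dp": [0,0,0],"dr": [0,0,0],"fingers": 0},{"dp": [0,0,0],"dr": [0,0,0],"fingers": 0},{"dp": [0,0,0],"dr": [0,0,0],"fingers": 0},{"dp": [0,0,0],"dr": [0,0,0],"fingers": 0}])

```text
time_s: 2.02
tool_pos: [0.547, -0.291, 0.1611]
tool_rot: [180.0, 0.0, 80.0]
force: [0.1, 0.7, 0.1]
grip_width: 0.0872
grasp_force: 0.0
```

Run:
```python
from cell import env
from h import *
m=env.camera_model("wrist");im=env.read_camera("wrist")
cv2.imwrite("pics/w2.png",im[:,:,::-1])
a=im.astype(int)
for r in (20,60,100,140,180,195,210,214,218,222,226,230,234,240,246,252):
    s=a[r,290:360]; g=np.nonzero((s[:,0]-s[:,2])<15)[0]
    if len(g):
        l,h=290+g.min(),290+g.max();z=.032 if r<208 else .043
        print(r,l,h,onz(m,(l+h)/2,r,z).round(4))
c=(a[195:270,324]).tolist();print([(195+i,sum(v)//3) for i,v in enumerate(c)][::2])
plan([0.547,-0.290,0.013],[180,0,80.1],5)
```

```text
20 317 331 [ 0.5716 -0.1481  0.032 ]
60 317 331 [ 0.5674 -0.1722  0.032 ]
100 317 331 [ 0.5629 -0.1976  0.032 ]
140 317 331 [ 0.5581 -0.2244  0.032 ]
180 317 331 [ 0.5531 -0.2527  0.032 ]
195 318 331 [ 0.5515 -0.2638  0.032 ]
210 311 337 [ 0.5496 -0.2728  0.043 ]
214 310 338 [ 0.5491 -0.2757  0.043 ]
218 311 338 [ 0.5489 -0.2787  0.043 ]
222 310 337 [ 0.5477 -0.2816  0.043 ]
226 310 338 [ 0.5475 -0.2846  0.043 ]
230 311 338 [ 0.5474 -0.2877  0.043 ]
234 311 338 [ 0.5468 -0.2907  0.043 ]
240 311 337 [ 0.5457 -0.2952  0.043 ]
246 311 337 [ 0.5448 -0.2998  0.043 ]
252 311 337 [ 0.544  -0.3045  0.043 ]
[(195, 144), (197, 141), (199, 139), (201, 140), (203, 141), (205, 137), (207, 139), (209, 142), (211, 118), (213, 123), (215, 144), (217, 145), (219, 140), (221, 142), (223, 140), (225, 142), (227, 137), (229, 124), (231, 124), (233, 125), (235, 123), (237, 124), (239, 125), (241, 122), (243, 127), (245, 126), (247, 124), (249, 124), (251, 124), (253, 124), (255, 124), (257, 155), (259, 157), (261, 159), (263, 158), (265, 156), (267, 159), (269, 160)]
[0.2, -0.0, 29.6] [0.0, 0.0, -0.0002]
[0.2, -0.1, 29.6] [0.0, 0.0, -0.0002]
[0.2, -0.0, 29.6] [0.0, 0.0, -0.0002]
[0.1, -0.1, 29.6] [0.0, 0.0, -0.0002]
[0.2, -0.0, 29.7] [0.0, 0.0, -0.0002]
end [ 0.54704217 -0.28998091  0.01296306] [1.79991372e+02 1.27752866e-02 8.01074278e+01]
```

step_arm(moves=[{"dp": [0,0,40],"dr": [0,0,0],"fingers": 0},{"dp": [0.5,0,40],"dr": [0,0,0],"fingers": 0},{"dp": [0,0,35],"dr": [0,0,0],"fingers": 0},{"dp": [0,-0.5,20],"dr": [0,0,0],"fingers": 0},{"dp": [0,0,10],"dr": [0,0,0],"fingers": 0}])

```text
time_s: 2.7
tool_pos: [0.5466, -0.2899, 0.0152]
tool_rot: [-180.0, -0.0, 80.1]
force: [0.1, -0.6, 0.8]
grip_width: 0.0871
grasp_force: 0.0
```

step_arm(moves=[{"dp": [0,0,3],"dr": [0,0,0],"fingers": 0},{"dp": [0,0,0],"dr": [0,0,0],"fingers": 0.3},{"dp": [0,0,0],"dr": [0,0,0],"fingers": 0.6},{"dp": [0,0,0],"dr": [0,0,0],"fingers": 1},{"dp": [0,0,0],"dr": [0,0,0],"fingers": 1}], squeeze=60)

```text
time_s: 3.32
tool_pos: [0.547, -0.2901, 0.0133]
tool_rot: [180.0, 0.0, 80.1]
force: [0.6, -0.3, -0.3]
grip_width: 0.0548
grasp_force: 0.0
```

step_arm(moves=[{"dp": [0,0,0],"dr": [0,0,0],"fingers": 1},{"dp": [0,0,0],"dr": [0,0,0],"fingers": 1},{"dp": [0,0,0],"dr": [0,0,0],"fingers": 1},{"dp": [0,0,0],"dr": [0,0,0],"fingers": 1},{"dp": [0,0,0],"dr": [0,0,0],"fingers": 1}])

```text
time_s: 3.95
tool_pos: [0.5458, -0.2898, 0.0126]
tool_rot: [-179.9, -0.0, 80.1]
force: [-3.0, 1.0, 1.0]
grip_width: 0.0213
grasp_force: 60.0
```

step_arm(moves=[{"dp": [0,0,-8],"dr": [0,0,0],"fingers": 1},{"dp": [0,0,-12],"dr": [0,0,0],"fingers": 1},{"dp": [0,0,-14],"dr": [0,0,0],"fingers": 1},{"dp": [0,0,-10],"dr": [0,0,0],"fingers": 1},{"dp": [0,0,-5],"dr": [0,0,0],"fingers": 1}])

```text
time_s: 4.58
tool_pos: [0.5474, -0.2902, 0.0632]
tool_rot: [179.9, 0.0, 80.1]
force: [-0.4, -0.9, -1.4]
grip_width: 0.0217
grasp_force: 60.0
```

Run:
```python
from h import *
plan([0.629,-0.191,0.0625],[180,0,97.05],10)
```

```text
[11.2, 6.3, 0.1] [0.0001, 0.0001, -0.0296]
[11.0, 6.7, 0.1] [0.0001, 0.0001, -0.0296]
[10.8, 7.0, 0.1] [0.0001, 0.0001, -0.0296]
[10.6, 7.3, 0.1] [0.0001, 0.0001, -0.0296]
[10.3, 7.6, 0.1] [0.0001, 0.0001, -0.0296]
[10.1, 7.9, 0.1] [0.0001, 0.0001, -0.0296]
[9.9, 8.2, 0.0] [0.0001, 0.0001, -0.0296]
[9.6, 8.5, 0.1] [0.0001, 0.0001, -0.0296]
[9.4, 8.8, 0.0] [0.0001, 0.0001, -0.0296]
[9.1, 9.0, 0.1] [0.0001, 0.0001, -0.0296]
end [ 0.62902283 -0.19099541  0.06247804] [1.79971673e+02 2.49955743e-03 9.70478640e+01]
```

step_arm(moves=[{"dp": [11.2,6.3,0],"dr": [0,0,-0.0296],"fingers": 1},{"dp": [11,6.7,0],"dr": [0,0,-0.0296],"fingers": 1},{"dp": [10.8,7,0],"dr": [0,0,-0.0296],"fingers": 1},{"dp": [10.6,7.3,0],"dr": [0,0,-0.0296],"fingers": 1},{"dp": [10.3,7.6,0],"dr": [0,0,-0.0296],"fingers": 1}])

```text
time_s: 5.2
tool_pos: [0.5883, -0.2393, 0.0618]
tool_rot: [-180.0, -0.0, 88.7]
force: [-0.6, -0.2, -0.9]
grip_width: 0.0213
grasp_force: 60.0
```

step_arm(moves=[{"dp": [10.1,7.9,0],"dr": [0,0,-0.0296],"fingers": 1},{"dp": [9.9,8.2,0],"dr": [0,0,-0.0296],"fingers": 1},{"dp": [9.6,8.5,0],"dr": [0,0,-0.0296],"fingers": 1},{"dp": [9.4,8.8,0],"dr": [0,0,-0.0296],"fingers": 1},{"dp": [9.1,9,0],"dr": [0,0,-0.0296],"fingers": 1}])

```text
time_s: 5.82
tool_pos: [0.629, -0.1901, 0.0619]
tool_rot: [-180.0, 0.0, 97.2]
force: [0.1, 0.2, 0.4]
grip_width: 0.0216
grasp_force: 60.0
```

step_arm(moves=[{"dp": [0,0,0],"dr": [0,0,0],"fingers": 1},{"dp": [0,0,0],"dr": [0,0,0],"fingers": 1},{"dp": [0,0,0],"dr": [0,0,0],"fingers": 1},{"dp": [0,0,0],"dr": [0,0,0],"fingers": 1},{"dp": [0,0,0],"dr": [0,0,0],"fingers": 1}])

```text
time_s: 6.45
tool_pos: [0.6283, -0.191, 0.062]
tool_rot: [-180.0, 0.0, 97.0]
force: [0.8, -0.2, -0.8]
grip_width: 0.0216
grasp_force: 60.0
```

Run:
```python
from cell import env
from h import *
im={}
for n in("wrist","top","scene"):
    m=env.camera_model(n);im[n]=env.read_camera(n)[:,:,::-1].copy();cv2.imwrite(f"pics/{n}3.png",im[n])
    if n=="wrist":print(m)
o=env.get_obs();print(o["tool_pos"],o["tool_rot"])
out=np.zeros((600,800,3),np.uint8)
out[:300,:400]=cv2.resize(im["wrist"],(400,300),interpolation=cv2.INTER_AREA)
out[300:,:400]=cv2.resize(im["top"][175:295,230:390],None,fx=2.5,fy=2.5,interpolation=cv2.INTER_CUBIC)
out[:600,400:]=cv2.resize(im["scene"][150:300,250:350],None,fx=4,fy=4,interpolation=cv2.INTER_CUBIC)
cv2.imwrite("pics/c3.png",out)
```

```text
{'fx': 391.25512001734046, 'fy': 391.25512001734046, 'cx': 326.3730261013204, 'cy': 240.85650251625245, 'R': array([[ 9.92472850e-01,  1.22464664e-01, -2.19424071e-04],
       [ 1.17681373e-01, -9.53209369e-01,  2.78465427e-01],
       [ 3.38930180e-02, -2.76395198e-01, -9.60446228e-01]]), 't': array([-0.60127428, -0.24558032,  0.16255689])}
[ 0.62841829 -0.19079507  0.06197785] [1.79999890e+02 7.04229137e-03 9.70425864e+01]
```

View pics/c3.png

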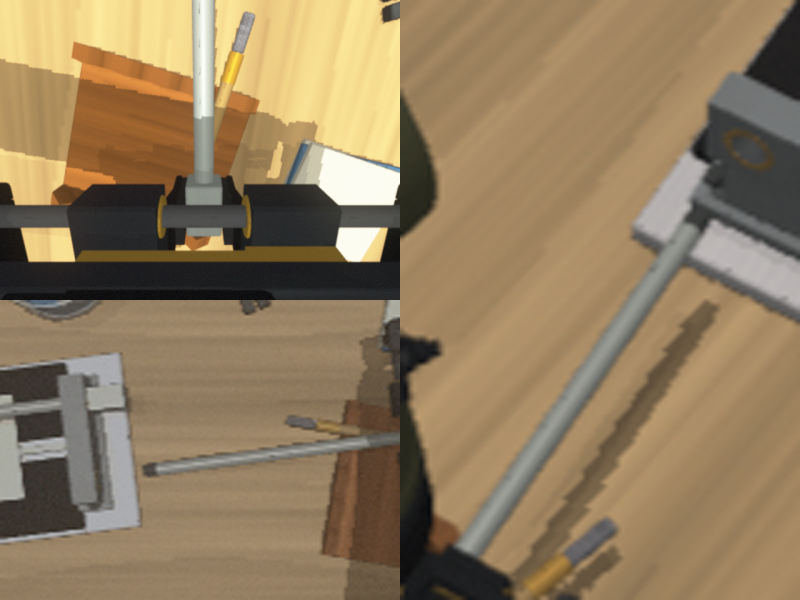

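In this view the tip is at about scene (325,200.8) and top (288.8,242.6), and the ring is at about scene (337.5,187). The brush has not moved.

```bash
cat >> h.py <<'E'
def axis(img,roi,thr=25,lo=0):
    """axis of the grey bar in roi (x0,y0,x1,y1): fitted line point, direction, ends"""
    x0,y0,x1,y1=roi;a=img[y0:y1,x0:x1].astype(int)
    m=((a.max(2)-a.min(2)<thr)&(a.min(2)>lo)).astype(np.uint8)
    n,lab,st,_=cv2.connectedComponentsWithStats(m);k=1+np.argmax(st[1:,4])
    ys,xs=np.nonzero(lab==k);w=np.c_[xs+x0,ys+y0].astype(np.float32)
    f=cv2.fitLine(w,cv2.DIST_HUBER,0,.01,.01).ravel();s=(w-f[2:])@f[:2]
    return f[2:],f[:2],f[2:]+s.min()*f[:2],f[2:]+s.max()*f[:2],len(w)
def plane(m,p,d):
    c,a=ray(m,*p);_,b=ray(m,*(p+100*d));n=np.cross(a,b);return c,n/np.linalg.norm(n)
E
python3 - <<'E'
from cell import env
from h import *
np.set_printoptions(precision=4,suppress=True)
T=env.camera_model("top");S=env.camera_model("scene")
t=cv2.imread("pics/top3.png");s=cv2.imread("pics/scene3.png")
a=axis(t,(286,225,360,252),30);print("top",a)
b=axis(s,(262,190,330,290),30,60);print("scene",b)
c1,n1=plane(T,a[0],a[1]);c2,n2=plane(S,b[0],b[1])
d=np.cross(n1,n2);d/=np.linalg.norm(d);d*=np.sign(d[1])
P=np.linalg.lstsq(np.array([n1,n2,d]),np.array([n1@c1,n2@c2,d@[.6284,-.1908,.08]]),rcond=None)[0]
print("axis point",P,"dir",d,"yaw",np.degrees(np.arctan2(-d[0],d[1])),"pitch",np.degrees(np.arcsin(d[2])))
for y in(-.19,0.068):print(P+d*(y-P[1])/d[1])
print("tip tri",tri(T,(288.8,242.6),S,(325,200.8)))
g=cv2.cvtColor(s,cv2.COLOR_BGR2HSV)[170:205,322:350]
# brass ring: warm pixels on grey post
w=s[170:205,325:352].astype(int);mm=(w[:,:,2]-w[:,:,0])>12
for r in range(35):print(''.join('#' if v else '.' for v in mm[r]),170+r)
E
```

```text
top (array([323.1893, 238.1004], dtype=float32), array([ 0.9916, -0.1293], dtype=float32), array([286.8488, 242.8404], dtype=float32), array([359.3116, 233.3889], dtype=float32), 389)
scene (array([299.4914, 238.0396], dtype=float32), array([ 0.5391, -0.8422], dtype=float32), array([266.945 , 288.8851], dtype=float32), array([329.8808, 190.5638], dtype=float32), 1020)
axis point [ 0.6302 -0.1891  0.0644] dir [-0.1294  0.9869  0.0958] yaw 7.471592495285012 pitch 5.497120607467841
[ 0.6303 -0.19    0.0643]
[0.5964 0.068  0.0893]
tip tri (array([0.5984, 0.0638, 0.089 ]), np.float64(0.003400391389365188))
######..................... 170
######....................# 171
#####.....................# 172
####......................# 173
###........................ 174
###........................ 175
##......................... 176
##......................... 177
##......................... 178
##......................... 179
##......................... 180
##......................... 181
#......####................ 182
......#######.............. 183
......##....###............ 184
......##......##........... 185
......##.......##.......... 186
.......#........#.......... 187
.......###......##......... 188
........##.......#......... 189
..........##....###........ 190
...........#######......... 191
..............###.......... 192
........................... 193
........................... 194
........................... 195
........................... 196
........................... 197
........................... 198
........................... 199
........................... 200
........................... 201
........................... 202
........................... 203
........................... 204
```

```bash
cat >> h.py <<'E'
def railaxis(T,S,t,s,rt,rs,ref):
    a=axis(t,rt,30);b=axis(s,rs,30,60)
    c1,n1=plane(T,a[0],a[1]);c2,n2=plane(S,b[0],b[1])
    d=np.cross(n1,n2);d/=np.linalg.norm(d);d*=np.sign(d[1])
    P=np.linalg.lstsq(np.array([n1,n2,d]),np.array([n1@c1,n2@c2,d@ref]),rcond=None)[0]
    return P,d,a,b
E
python3 - <<'E'
from cell import env
from h import *
np.set_printoptions(precision=4,suppress=True)
T=env.camera_model("top");S=env.camera_model("scene")
t=cv2.imread("pics/top3.png");s=cv2.imread("pics/scene3.png")
for rs in((260,212,320,285),(270,220,318,270)):
    P,d,a,b=railaxis(T,S,t,s,(291,225,352,252),rs,np.array([.6284,-.1908,.08]))
    print(a[4],b[4],P,d,"yaw",np.degrees(np.arctan2(-d[0],d[1])),"pitch",np.degrees(np.arcsin(d[2])))
    for y in(-.19,0.068):print(P+d*(y-P[1])/d[1])
a=t[236:250,283:300].astype(int)
print(a.sum(2)//3)
w=s[190:215,315:335].astype(int)
print(w.max(2)-w.min(2));print(w.sum(2)//3)
E
```

```text
327 571 [ 0.6296 -0.1907  0.0771] [-0.1243  0.9922 -0.0065] yaw 7.143350854611256 pitch -0.36983216655631534
[ 0.6295 -0.19    0.0771]
[0.5972 0.068  0.0755]
327 393 [ 0.6294 -0.1907  0.0805] [-0.1233  0.9919 -0.0302] yaw 7.083942811189228 pitch -1.7330493078610365
[ 0.6293 -0.19    0.0805]
[0.5973 0.068  0.0726]
[[120 136 137 135 139 137 137 136 136 138 136 136 134 134 136 135 136]
 [109 126 130 127 129 131 133 132 132 130 130 128 130 129 130 130 130]
 [116 125 130 128 129 129 129 130 126 129 129 130 128 128 129 127 130]
 [119 120 128 125 128 128 128 126 125 125 127 123 110  98  94  97 106]
 [123 118 120 122 121 110  85  79  70  88 114 114 114 120 125 126 126]
 [129 114 124 113  79  71  68  66  75 106 130 131 130 135 141 149 157]
 [137 119 128 115  78  71  73  78  76 128 168 165 165 156 152 145 140]
 [139 112 126 120  91  73  72  72  76 103 135 129 127 126 124 124 122]
 [145 114 130 124  89  67  66  67  61  81 109 113 111 102 101 109 105]
 [136 106 127 125 111 100  78  85  92  95 105 118 124 122 124 126 125]
 [143 109 127 130 130 131 130 128 130 131 131 129 125 124 124 127 131]
 [15
[... 3211 characters left out ...]
  99  84
   68  66]
 [179 180 182 166 138 141 147 143 130 100  57 126 170 168 170 168 163 164
  139  83]
 [180 182 171 145 138 145 147 137 124  99 102 157 180 176 171 171 172 171
  165 161]
 [168 170 152 136 144 148 141 128 113 110 146 179 182 183 182 183 179 170
  169 170]
 [131 143 125 126 147 144 133 119 107 138 177 181 183 184 184 185 182 180
  177 170]
 [102 123 137 143 146 137 123 106 119 162 182 183 184 184 185 185 182 182
  183 177]
 [107 134 144 147 141 128 113 110 147 179 183 184 184 185 185 183 182 183
  183 183]
 [128 142 147 144 132 117 103 126 165 177 185 184 184 186 184 183 184 184
  183 183]
 [139 146 145 135 122 105  88 100 132 156 170 179 185 185 183 183 184 183
  183 182]]
```

```bash
cat >> h.py <<'E'
def edgefit(img,rng,lo,hi,vert,thr=30,mn=60):
    """per-row (vert) / per-column centre of longest grey run between lo(k), hi(k); robust line"""
    pts=[]
    for k in rng:
        l,h=int(lo(k)),int(hi(k));v=(img[k,l:h] if vert else img[l:h,k]).astype(float)
        sat=v.max(1)-v.min(1);w=np.clip((45-sat)/30,0,1)
        if w.sum()>2: c=(w*np.arange(l,h)).sum()/w.sum();pts.append((c,k) if vert else (k,c))
    pts=np.array(pts,np.float32);f=cv2.fitLine(pts,cv2.DIST_HUBER,0,.01,.01).ravel()
    r=np.abs((pts-f[2:])@[-f[1],f[0]]);return f[2:],f[:2],r.mean(),r.max()
E
python3 - <<'E'
from cell import env
from h import *
np.set_printoptions(precision=4,suppress=True)
T=env.camera_model("top");S=env.camera_model("scene")
t=cv2.imread("pics/top3.png");s=cv2.imread("pics/scene3.png")
c=lambda k:299.5-(k-238)*.64
b=edgefit(s,range(214,272),lambda k:c(k)-12,lambda k:c(k)+13,True);print(b)
e=lambda k:238.1-(k-323.2)*.1304
a=edgefit(t,range(292,350),lambda k:e(k)-7,lambda k:e(k)+8,False);print(a)
c1,n1=plane(T,*a[:2]);c2,n2=plane(S,*b[:2])
d=np.cross(n1,n2);d/=np.linalg.norm(d);d*=np.sign(d[1])
P=np.linalg.lstsq(np.array([n1,n2,d]),np.array([n1@c1,n2@c2,d@[.6284,-.1908,.08]]),rcond=None)[0]
print(P,"yaw",np.degrees(np.arctan2(-d[0],d[1])),"pitch",np.degrees(np.arcsin(d[2])))
print(P+d*.261/d@d)
print("centres",ray(T,0,0)[0],ray(S,0,0)[0])
for z in(.074,.078,.081):print(z,"tip top",onz(T,286.9,242.6,z)[:2],"tip scene",onz(S,326.2,200.8,z)[:2])
E
```

```text
(array([287.9585, 256.3   ], dtype=float32), array([ 0.5712, -0.8208], dtype=float32), np.float32(0.18187192), np.float32(2.4303036))
(array([319.8   , 238.5889], dtype=float32), array([ 0.9915, -0.13  ], dtype=float32), np.float32(0.054509975), np.float32(0.16377491))
[ 0.6298 -0.1907  0.0776] yaw 7.238519640447124 pitch -0.7214805211916198
[0.8525 0.0321 0.3004]
centres [ 0.5579 -0.0088  1.1895] [ 0.887  -0.3273  0.8142]
0.074 tip top [0.5977 0.0679] tip scene [0.5954 0.0744]
0.078 tip top [0.5975 0.0676] tip scene [0.597  0.0723]
0.081 tip top [0.5974 0.0674] tip scene [0.5982 0.0707]
```

Run:
```python
from cell import env
from h import *
np.set_printoptions(precision=4,suppress=True)
T=env.camera_model("top");S=env.camera_model("scene")
k=4.2222
u=np.array([.9924,.1227]);v=np.array([-.1227,.9924])
for n,p in dict(Lout=(515,93),Lin=(530,57),Rin=(768,165),Rout=(752,205)).items():
    w=onz(S,305+(p[0]-420)/k,155+p[1]/k,.1)[:2];print(n,w,w@u,w@v)
for n,p in dict(bl=(434,228),br=(747,377)).items():
    w=onz(S,305+(p[0]-420)/k,155+p[1]/k,.014)[:2];print(n,w,w@u,w@v)
w=onz(S,337.2,187.1,.078)[:2];print("ring",w,w@u,w@v)
# rear rail head centre
t=cv2.imread("pics/top3.png")
print("top: post px")
for n,p in dict(A=(58,377),B=(86,373),C=(102,500),D=(74,506)).items():
    w=onz(T,230+p[0]/2.5,175+(p[1]-300)/2.5,.1)[:2];print(n,w,w@u,w@v)
out=cv2.resize(t[190:265,225:300],None,fx=8,fy=8,interpolation=cv2.INTER_NEAREST)
cv2.imwrite("pics/c4.png",out)
```

```text
Lout [0.5755 0.1044] 0.5839479502075073 0.032950481481918634
Lin [0.5689 0.1244] 0.5798087117002254 0.05360894100080997
Rin [0.6856 0.1401] 0.6976298422564189 0.05492548751457052
Rout [0.6916 0.1186] 0.7009312137350233 0.03284960622995772
bl [0.5552 0.0694] 0.5594601378905404 0.0007440040303057505
br [0.7183 0.0926] 0.7242425143371961 0.003724795173374165
ring [0.5948 0.1099] 0.603754392836854 0.036117502742322144
top: post px
A [0.6791 0.1413] 0.6912954997651928 0.0568811344246441
B [0.6826 0.1163] 0.6916783825035684 0.03164714587645981
C [0.5693 0.1019] 0.5775051218173265 0.0312542575770082
D [0.5641 0.1268] 0.5753559358209687 0.05657969473418868
```

View pics/c4.png

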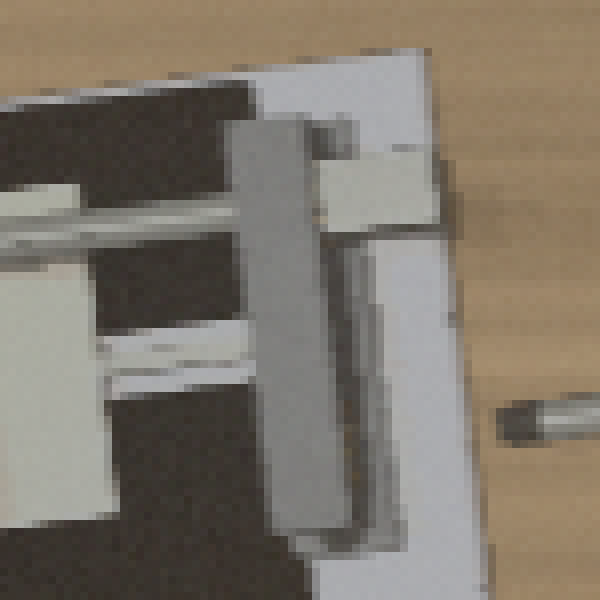

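Crop: the tip is in line with the front bore to within about 2 mm, roughly 38 mm short of the post. Next I lower 3 mm and creep up until the tip is just short of the face, then compare again there.

step_arm(moves=[{"dp": [8,0,1],"dr": [0,0,0],"fingers": 1},{"dp": [9,0,1],"dr": [0,0,0],"fingers": 1},{"dp": [8,0,1],"dr": [0,0,0],"fingers": 1},{"dp": [5,0,0],"dr": [0,0,0],"fingers": 1},{"dp": [2,0,0],"dr": [0,0,0],"fingers": 1}])

```text
time_s: 7.22
tool_pos: [0.6246, -0.1584, 0.059]
tool_rot: [180.0, 0.0, 97.1]
force: [0.2, 0.2, -0.7]
grip_width: 0.0218
grasp_force: 60.0
```

step_arm(moves=[{"dp": [0,0,0],"dr": [0,0,0],"fingers": 1},{"dp": [0,0,0],"dr": [0,0,0],"fingers": 1},{"dp": [0,0,0],"dr": [0,0,0],"fingers": 1},{"dp": [0,0,0],"dr": [0,0,0],"fingers": 1},{"dp": [0,0,0],"dr": [0,0,0],"fingers": 1}])

```text
time_s: 7.85
tool_pos: [0.6245, -0.159, 0.0589]
tool_rot: [-180.0, 0.0, 97.0]
force: [0.4, -0.1, -1.4]
grip_width: 0.0218
grasp_force: 60.0
```

Run:
```python
from cell import env
from h import *
im={}
for n in("top","scene"):
    im[n]=env.read_camera(n)[:,:,::-1].copy();cv2.imwrite(f"pics/{n}4.png",im[n])
out=np.zeros((600,800,3),np.uint8)
out[:,:400]=cv2.resize(im["top"][215:275,245:285],None,fx=10,fy=10,interpolation=cv2.INTER_NEAREST)
out[:,400:]=cv2.resize(im["scene"][165:225,310:350],None,fx=10,fy=10,interpolation=cv2.INTER_NEAREST)
cv2.imwrite("pics/c5.png",out)
```

```text
(no output)
```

View pics/c5.png

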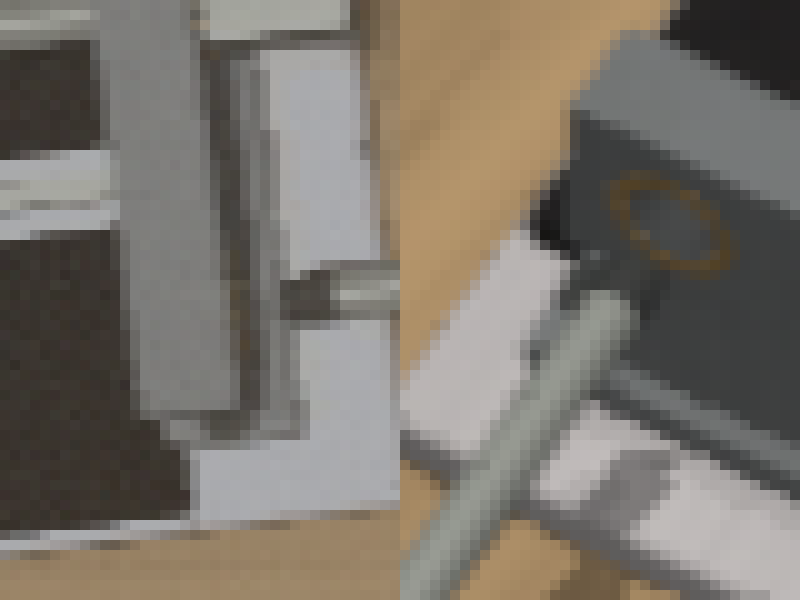

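Top crop: the tip at about (285,300) is in line with the brass-ring centre. Scene crop: the extended rail axis passes about 1 px to the left of the ring centre at (671,222), and the chamfer can take up that much. I shift +1 mm and feed in gently.

step_arm(moves=[{"dp": [2,1,0],"dr": [0,0,0],"fingers": 1},{"dp": [3,0,0],"dr": [0,0,0],"fingers": 1},{"dp": [3,0,0],"dr": [0,0,0],"fingers": 1},{"dp": [3,0,0],"dr": [0,0,0],"fingers": 1},{"dp": [3,0,0],"dr": [0,0,0],"fingers": 1}])

```text
time_s: 8.57
tool_pos: [0.6238, -0.1447, 0.059]
tool_rot: [180.0, 0.0, 97.1]
force: [-0.1, 0.3, -0.8]
grip_width: 0.0211
grasp_force: 60.0
```

step_arm(moves=[{"dp": [3,0,0],"dr": [0,0,0],"fingers": 1},{"dp": [3,0,0],"dr": [0,0,0],"fingers": 1},{"dp": [3,0,0],"dr": [0,0,0],"fingers": 1},{"dp": [1,0,0],"dr": [0,0,0],"fingers": 1},{"dp": [0,0,0],"dr": [0,0,0],"fingers": 1}])

```text
time_s: 9.2
tool_pos: [0.6226, -0.135, 0.0589]
tool_rot: [-180.0, 0.0, 97.1]
force: [0.6, -0.1, -1.6]
grip_width: 0.0213
grasp_force: 60.0
```

No contact force, and the tip is already in the bore. Continuing.

step_arm(moves=[{"dp": [5,0,0],"dr": [0,0,0],"fingers": 1},{"dp": [5,0,0],"dr": [0,0,0],"fingers": 1},{"dp": [5,0,0],"dr": [0,0,0],"fingers": 1},{"dp": [5,0,0],"dr": [0,0,0],"fingers": 1},{"dp": [0,0,0],"dr": [0,0,0],"fingers": 1}])

```text
time_s: 9.82
tool_pos: [0.6201, -0.1143, 0.059]
tool_rot: [180.0, -0.0, 97.1]
force: [-0.4, -0.2, -1.8]
grip_width: 0.0216
grasp_force: 60.0
```

step_arm(moves=[{"dp": [6,0,0],"dr": [0,0,0],"fingers": 1},{"dp": [6,0,0],"dr": [0,0,0],"fingers": 1},{"dp": [6,0,0],"dr": [0,0,0],"fingers": 1},{"dp": [2,0,0],"dr": [0,0,0],"fingers": 1},{"dp": [0,0,0],"dr": [0,0,0],"fingers": 1}])

```text
time_s: 10.45
tool_pos: [0.6177, -0.0951, 0.0589]
tool_rot: [-180.0, 0.0, 97.1]
force: [-0.5, -0.0, -1.2]
grip_width: 0.0214
grasp_force: 60.0
```

Run:
```python
from cell import env
from h import *
im={}
for n in("top","scene"):
    im[n]=env.read_camera(n)[:,:,::-1].copy();cv2.imwrite(f"pics/{n}5.png",im[n])
out=np.zeros((600,800,3),np.uint8)
out[:,:400]=cv2.resize(im["top"][200:290,240:300],(400,600),interpolation=cv2.INTER_CUBIC)
out[:,400:]=cv2.resize(im["scene"][110:230,310:390],None,fx=5,fy=5,interpolation=cv2.INTER_CUBIC)
cv2.imwrite("pics/c6.png",out)
o=env.get_obs();print(o["tool_pos"],o["wrist_torque"],o["force"])
```

```text
[ 0.61768165 -0.09562614  0.05892541] [-0.15924949 -0.11684275 -0.02327389] [-0.57391886  0.16806197 -0.95526265]
```

View pics/c6.png

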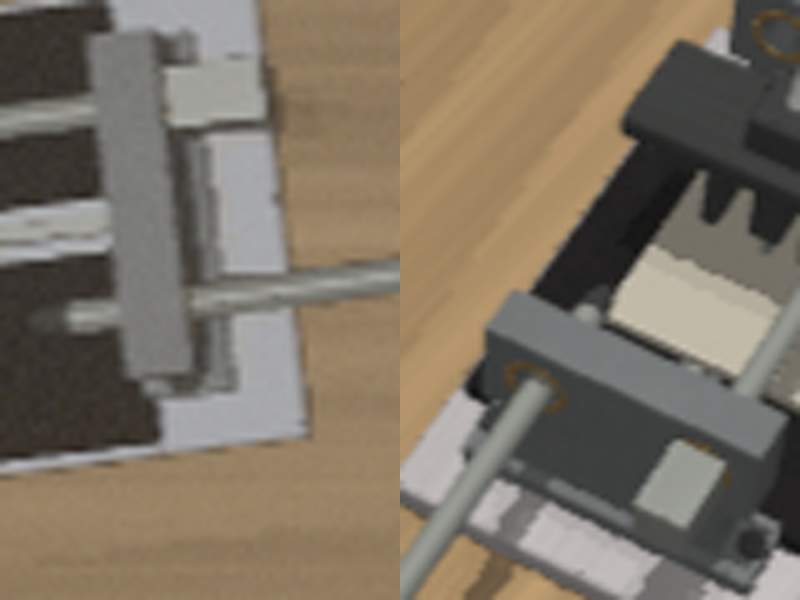

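The tip is through the right-hand post, seen at (50,320) in the top crop, with no load. I keep feeding toward the left-hand post.

step_arm(moves=[{"dp": [8,0,0],"dr": [0,0,0],"fingers": 1},{"dp": [10,0,0],"dr": [0,0,0],"fingers": 1},{"dp": [10,0,0],"dr": [0,0,0],"fingers": 1},{"dp": [8,0,0],"dr": [0,0,0],"fingers": 1},{"dp": [4,0,0],"dr": [0,0,0],"fingers": 1}])

```text
time_s: 11.18
tool_pos: [0.6127, -0.0546, 0.059]
tool_rot: [180.0, -0.0, 97.1]
force: [-0.1, -0.7, -1.2]
grip_width: 0.0215
grasp_force: 60.0
```

step_arm(moves=[{"dp": [8,0,0],"dr": [0,0,0],"fingers": 1},{"dp": [10,0,0],"dr": [0,0,0],"fingers": 1},{"dp": [10,0,0],"dr": [0,0,0],"fingers": 1},{"dp": [8,0,0],"dr": [0,0,0],"fingers": 1},{"dp": [4,0,0],"dr": [0,0,0],"fingers": 1}])

```text
time_s: 11.8
tool_pos: [0.6078, -0.015, 0.059]
tool_rot: [180.0, -0.0, 97.1]
force: [0.4, -0.9, -0.7]
grip_width: 0.0214
grasp_force: 60.0
```

step_arm(moves=[{"dp": [8,0,0],"dr": [0,0,0],"fingers": 1},{"dp": [10,0,0],"dr": [0,0,0],"fingers": 1},{"dp": [10,0,0],"dr": [0,0,0],"fingers": 1},{"dp": [8,0,0],"dr": [0,0,0],"fingers": 1},{"dp": [4,0,0],"dr": [0,0,0],"fingers": 1}])

```text
time_s: 12.42
tool_pos: [0.6028, 0.0247, 0.059]
tool_rot: [180.0, -0.0, 97.1]
force: [0.0, -0.3, -1.1]
grip_width: 0.0212
grasp_force: 60.0
```

Run:
```python
from cell import env
from h import *
im={}
for n in("top","scene"):
    im[n]=env.read_camera(n)[:,:,::-1].copy();cv2.imwrite(f"pics/{n}6.png",im[n])
out=np.zeros((600,800,3),np.uint8)
out[:300,:]=cv2.resize(im["top"][205:265,150:310],None,fx=5,fy=5,interpolation=cv2.INTER_CUBIC)
out[300:,:]=cv2.resize(im["scene"][90:210,300:460],(400,300),interpolation=cv2.INTER_CUBIC).repeat(1,0) if 0 else cv2.resize(im["scene"][95:170,310:510],None,fx=4,fy=4,interpolation=cv2.INTER_CUBIC)
cv2.imwrite("pics/c7.png",out)
```

```text
(no output)
```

View pics/c7.png

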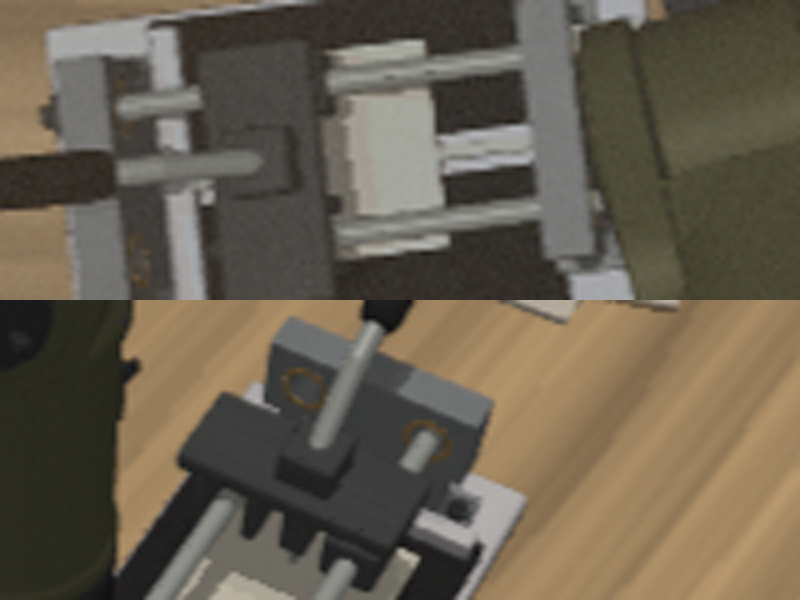

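The rail lies under the carriage, parallel to the fitted rail. Its line in the scene crop extrapolates to the far front ring at (303,388). Now into the left-hand post, slowly.

step_arm(moves=[{"dp": [5,0,0],"dr": [0,0,0],"fingers": 1},{"dp": [5,0,0],"dr": [0,0,0],"fingers": 1},{"dp": [5,0,0],"dr": [0,0,0],"fingers": 1},{"dp": [4,0,0],"dr": [0,0,0],"fingers": 1},{"dp": [3,0,0],"dr": [0,0,0],"fingers": 1}])

```text
time_s: 13.15
tool_pos: [0.6002, 0.0459, 0.0589]
tool_rot: [-180.0, 0.0, 97.1]
force: [-0.5, -0.4, -1.4]
grip_width: 0.0212
grasp_force: 60.0
```

step_arm(moves=[{"dp": [3,0,0],"dr": [0,0,0],"fingers": 1},{"dp": [3,0,0],"dr": [0,0,0],"fingers": 1},{"dp": [3,0,0],"dr": [0,0,0],"fingers": 1},{"dp": [3,0,0],"dr": [0,0,0],"fingers": 1},{"dp": [3,0,0],"dr": [0,0,0],"fingers": 1}])

```text
time_s: 13.78
tool_pos: [0.5983, 0.0606, 0.0589]
tool_rot: [-180.0, 0.0, 97.0]
force: [-0.6, 0.3, -1.1]
grip_width: 0.0212
grasp_force: 60.0
```

step_arm(moves=[{"dp": [3,0,0],"dr": [0,0,0],"fingers": 1},{"dp": [3,0,0],"dr": [0,0,0],"fingers": 1},{"dp": [3,0,0],"dr": [0,0,0],"fingers": 1},{"dp": [3,0,0],"dr": [0,0,0],"fingers": 1},{"dp": [3,0,0],"dr": [0,0,0],"fingers": 1}])

```text
time_s: 14.4
tool_pos: [0.5964, 0.0755, 0.0589]
tool_rot: [-180.0, 0.0, 97.0]
force: [-1.5, -0.3, -1.5]
grip_width: 0.0214
grasp_force: 60.0
```

step_arm(moves=[{"dp": [1,0,0],"dr": [0,0,0],"fingers": 1},{"dp": [1,0,0],"dr": [0,0,0],"fingers": 1},{"dp": [1,0,0],"dr": [0,0,0],"fingers": 1},{"dp": [1,0,0],"dr": [0,0,0],"fingers": 1},{"dp": [1,0,0],"dr": [0,0,0],"fingers": 1}])

```text
time_s: 15.02
tool_pos: [0.5958, 0.0802, 0.0588]
tool_rot: [-180.0, 0.0, 97.0]
force: [-1.5, -1.2, -1.6]
grip_width: 0.0213
grasp_force: 60.0
```

step_arm(moves=[{"dp": [1,0,0],"dr": [0,0,0],"fingers": 1},{"dp": [1,0,0],"dr": [0,0,0],"fingers": 1},{"dp": [1,0,0],"dr": [0,0,0],"fingers": 1},{"dp": [1,0,0],"dr": [0,0,0],"fingers": 1},{"dp": [0,0,0],"dr": [0,0,0],"fingers": 1}])

```text
time_s: 15.65
tool_pos: [0.5953, 0.0845, 0.0589]
tool_rot: [-180.0, -0.0, 97.1]
force: [-2.1, -1.6, -1.8]
grip_width: 0.0211
grasp_force: 60.0
```

step_arm(moves=[{"dp": [1,0,0],"dr": [0,0,0],"fingers": 1},{"dp": [1,0,0],"dr": [0,0,0],"fingers": 1},{"dp": [1,0,0],"dr": [0,0,0],"fingers": 1},{"dp": [1,0,0],"dr": [0,0,0],"fingers": 1},{"dp": [0,0,0],"dr": [0,0,0],"fingers": 1}])

```text
time_s: 16.27
tool_pos: [0.5948, 0.0884, 0.0588]
tool_rot: [-180.0, -0.0, 97.1]
force: [-3.0, -1.7, -2.4]
grip_width: 0.0214
grasp_force: 60.0
```

step_arm(moves=[{"dp": [1,0,0],"dr": [0,0,0],"fingers": 1},{"dp": [1,0,0],"dr": [0,0,0],"fingers": 1},{"dp": [0.5,0,0],"dr": [0,0,0],"fingers": 1},{"dp": [0.5,0,0],"dr": [0,0,0],"fingers": 1},{"dp": [0,0,0],"dr": [0,0,0],"fingers": 1}])

```text
time_s: 16.9
tool_pos: [0.5944, 0.0912, 0.0588]
tool_rot: [-180.0, 0.0, 97.1]
force: [-3.3, -2.6, -1.5]
grip_width: 0.0214
grasp_force: 60.0
```

step_arm(moves=[{"dp": [0.6,-0.3,0],"dr": [0,0,0],"fingers": 1},{"dp": [0.6,-0.3,0],"dr": [0,0,0],"fingers": 1},{"dp": [0.6,0,0],"dr": [0,0,0],"fingers": 1},{"dp": [0.6,0,0],"dr": [0,0,0],"fingers": 1},{"dp": [0,0,0],"dr": [0,0,0],"fingers": 1}])

```text
time_s: 17.52
tool_pos: [0.5941, 0.0931, 0.0591]
tool_rot: [180.0, 0.0, 97.0]
force: [-1.6, -3.2, -2.5]
grip_width: 0.0211
grasp_force: 60.0
```

Run:
```python
from cell import env
from h import *
im={}
for n in("wrist","top","scene"):
    im[n]=env.read_camera(n)[:,:,::-1].copy();cv2.imwrite(f"pics/{n}7.png",im[n])
out=np.zeros((600,800,3),np.uint8)
out[:300,:400]=cv2.resize(im["wrist"],(400,300),interpolation=cv2.INTER_AREA)
out[300:,:400]=cv2.resize(im["top"][220:280,145:225],None,fx=5,fy=5,interpolation=cv2.INTER_CUBIC)
out[:,400:]=cv2.resize(im["scene"][90:210,310:390],None,fx=5,fy=5,interpolation=cv2.INTER_CUBIC)
cv2.imwrite("pics/c8.png",out)
print(env.get_obs()["tool_pos"],env.get_obs()["force"])
```

```text
[0.59405606 0.09316567 0.05900314] [-1.40953986 -4.56685047 -2.66373467]
```

View pics/c8.png

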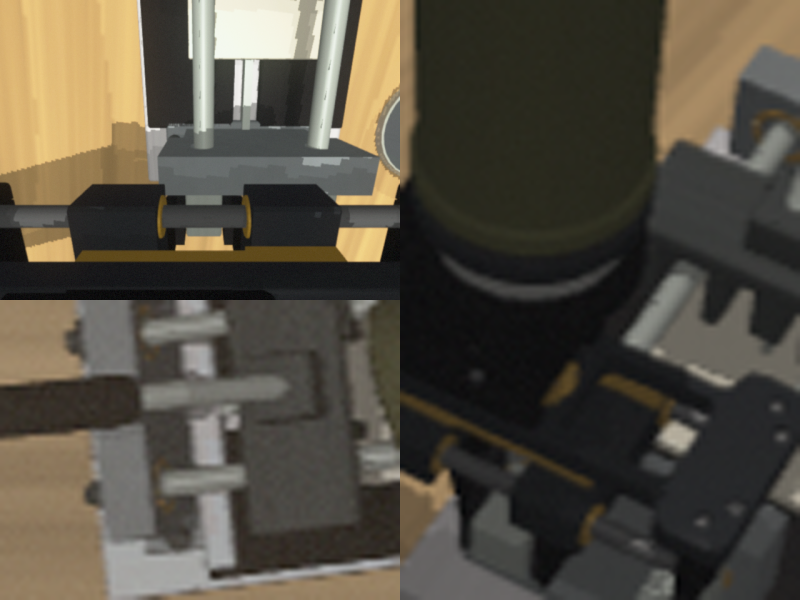

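The tip now shows outside the left-hand post at (93,493) in the top crop, sticking out about as far as the fitted rail. I creep on until the shoulder bears on the post.

step_arm(moves=[{"dp": [0.5,0,0],"dr": [0,0,0],"fingers": 1},{"dp": [0.5,0,0],"dr": [0,0,0],"fingers": 1},{"dp": [0.5,0,0],"dr": [0,0,0],"fingers": 1},{"dp": [0,0,0],"dr": [0,0,0],"fingers": 1},{"dp": [0,0,0],"dr": [0,0,0],"fingers": 1}])

```text
time_s: 18.3
tool_pos: [0.594, 0.0932, 0.059]
tool_rot: [180.0, 0.1, 97.0]
force: [0.5, -6.1, -1.0]
grip_width: 0.0212
grasp_force: 60.0
```

step_arm(moves=[{"dp": [0.5,0,0],"dr": [0,0,0],"fingers": 1},{"dp": [0.5,0,0],"dr": [0,0,0],"fingers": 1},{"dp": [0.5,0,0],"dr": [0,0,0],"fingers": 1},{"dp": [0,0,0],"dr": [0,0,0],"fingers": 1},{"dp": [0,0,0],"dr": [0,0,0],"fingers": 1}])

```text
time_s: 18.92
tool_pos: [0.594, 0.0932, 0.059]
tool_rot: [180.0, 0.2, 96.9]
force: [-0.6, -8.8, -0.9]
grip_width: 0.0213
grasp_force: 60.0
```

Run:
```python
from cell import env
from h import *
T=env.camera_model("top");v=np.array([-.1227,.9924]);t=cv2.imread("pics/top7.png")
for x in(86,88,90):
    print(x,onz(T,145+x/5,220+193/5,.078)[:2]@v-.0316)
print("left outer face near bore", onz(T,145+102/5,220+193/5,.1)[:2]@v-.0316)
w=cv2.imread("pics/wrist7.png")
out=np.zeros((480,800,3),np.uint8)
out[:,:400]=cv2.resize(w[200:392,250:410],(400,480),interpolation=cv2.INTER_CUBIC)
out[:,400:]=cv2.resize(t[235:283,150:190],(400,480),interpolation=cv2.INTER_NEAREST)
cv2.imwrite("pics/c9.png",out)
```

```text
86 0.24737658765844356
88 0.24647403427286824
90 0.2455714945607162
left outer face near bore 0.2332504595372092
```

View pics/c9.png

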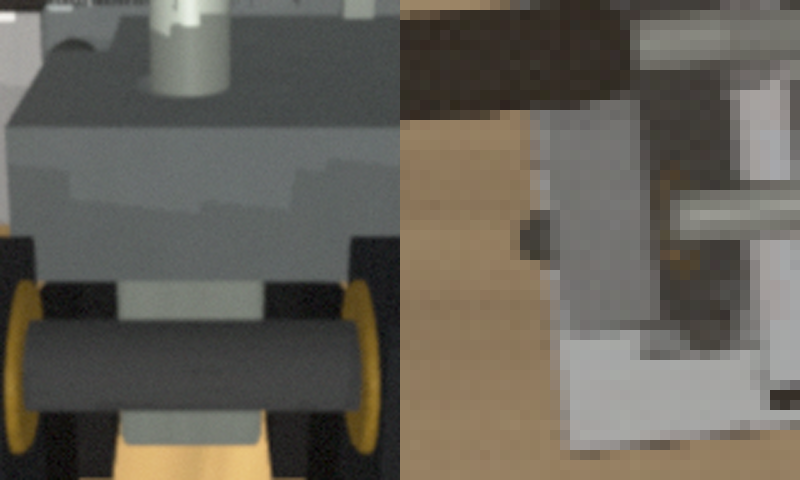

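The head meets the post face and the tip measures about 245 mm past the near mouth (244 expected). The tool has stopped against the post with a 9 N push, so the shoulder is seated. Handing in.

```bash
python3 -c "
from cell import env
o=env.get_obs();print(o['tool_pos'],o['force'],o['grasp_force'])
print(env.sign_off())"
```

```text
[0.5940311  0.09316681 0.05903424] [-0.56720278 -8.75613194 -0.92374486] 59.97536301612854
the job is handed in; nothing more can be done
None
```

The front guide rail is through both posts with its head seated against the right-hand post, and the gripper is holding it there at 60 N with about a 9 N push; the job is handed in, but no verdict came back.

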